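# Unlock the medicine box and hold the key turned

## Task

I need something from the white medicine box: first log the opening by swinging the orange-tipped count lever on its lid all the way over to its stop and letting it spring back. Then take the red key from the wooden stand, push it fully home into the brass lock on the lid (the pins are sticky), turn it a quarter clockwise as seen from above until it stops, and finish still gripping the key and holding it turned against the lock's spring, so that I can lift the lid. Leave the blue key and everything else where they are.

Things in the scene. Friction and masses are not known exactly. Their poses are not given: they have to be found in the camera images.
- medicine_box: White medicine box with a green cross, fixed, 116 (x) x 206 (y) x 70 mm high; origin at the centre of its underside, z up, front faces its own -x. On its flat lid (top 70 mm up): the lock, axis at (0, +55) mm, in a dark ring 54 mm across, 5 mm high; the count lever, pivot at (25, -58) mm; a black count window 4 mm high at (40, -84) mm.
- lever_post (a point): Middle of the upright round orange thumb post of the count lever, 10 mm in diameter, 91 mm above the worktop; the post's top is at 104 mm. It is 45 mm from the pivot; a steel arm (8 mm thick, top 83 mm above the worktop) joins them. The point turns with the lever; at rest it has the box's axes.
- lever_pivot (a point): Point on the vertical pivot axis of the count lever, at the same height as the post's middle; box axes. At rest the post lies from here at (-40.5, +19.6) mm in the box's axes; at the stop at (-40.5, -19.6) mm: the post is pushed towards the box's -y.
- count_lever (a joint): Angle of the count lever in rad: 0 at rest, 0.9 at its stop, growing counter-clockwise seen from above (post moves towards the box's -y). A spring (about 0.5 to 1.4 N at the post) brings it back to 0 when released.
- keyhole (a point): Centre of the mouth of the key slot in the brass plug's face, 74 mm above the worktop; z up, out of the lock. The slot is 19.6 mm along this point's y, 7.6 mm along its x, 1 mm chamfer, 32 mm deep, open below; it turns with the plug; at rest it has the box's axes. Sprung sticky pins 12 and 21 mm down take about 5 to 12 N each row to pass; rocking helps. The key fits either way round.
- lock_plug (a joint): Angle of the lock's plug in rad: 0 at rest, growing as it turns clockwise seen from above, stop at 1.5. A spring of 0.02 (at rest) to 0.1 N m (at the stop) turns it back when let go. The key has up to 0.15 rad of play in the slot.
- key_stand: Wooden key stand, fixed, 60 (x) x 134 (y) x 34 mm high; origin at the centre of its underside. Two slots, at y = -37.5 and +37.5 mm, 26 mm deep, hold the two keys upright; either key may be in either slot. Mind the fixed red microwave behind the work: 0.27 m tall, from 0.04 m left to 0.44 m right of the robot, its knobs and door handle reaching to within 0.56 m ahead of the robot.
- red_key_head (a point): Centre of the red head of the key to use, standing upright in the stand, blade down. Head: flat plate 12 mm thick (point x), 36 mm wide (y), 36 mm tall (z); this point starts 62 mm above the worktop. 24 mm under this point is the underside of a steel shoulder, 12 (x) x 26 (y) x 6 mm, which lands on the lock's face when the key is fully home. Weight 60 to 130 g.
- red_key_tip (a point): End of the red key's blade, 54 mm below the centre of its head along the key's -z; same axes. The blade is 6 (x) x 18 (y) mm with rounded edges and tip, 30 mm long below the shoulder. Fully home the tip is 30 mm below the keyhole's mouth.
- blue_key_head (a point): Centre of the head of the other key, same shape and size but blue; not to be used or moved.
- egg_timer: Red and white round kitchen timer, 60 mm across, 58 mm high; origin at the centre of its underside. Bystander.
- salt_shaker: White and blue salt shaker with blue cap, 51 mm across, 130 mm high; origin at the centre of its underside. Bystander.
- spice_jar: Glass spice jar with green cap, 46 mm across, 106 mm high; origin at the centre of its underside. Bystander.
- garlic: Bulb of garlic, 53 mm across, 52 mm high; origin at the centre of its underside. Bystander.

How it is judged (in metres and radians):
On the way, in this order (a step that is already met when the one before it is completed fails the run):
1. the count lever is swung to its stop (value of joint count_lever above 0.82 rad), for 0.05 s.
2. the lever is let go and has sprung back (value of joint count_lever below 0.1 rad and contact force between the fingers and count_lever below 0.1 N), for 0.1 s.
3. the red key is fully home in the lock, not yet turned (z of red_key_tip in the frame of keyhole below -0.026 m and horizontal distance between red_key_tip and keyhole below 0.006 m and angle between the z axis of red_key_tip and the z axis of keyhole, either way round below 0.12 rad and value of joint lock_plug below 0.4 rad), for 0.1 s.
4. the key is turned a quarter clockwise, to the stop (z of red_key_tip in the frame of keyhole below -0.026 m and horizontal distance between red_key_tip and keyhole below 0.006 m and angle between the z axis of red_key_tip and the z axis of keyhole, either way round below 0.12 rad and value of joint lock_plug above 1.35 rad), for 0.2 s.
At the end, for the whole second after the job is handed in: The red key is in the lock to within 4 mm of fully home and upright within 0.12 rad, the plug is turned to at least 1.35 rad of its 1.5 rad, the fingers still grip the key with at least 2 N, the count lever is back at rest (under 0.1 rad), and the blue key is within 25 mm of its place (all of step 4 and contact force between the fingers and red_key above 2 N and value of joint count_lever below 0.1 rad and distance of blue_key_head from where it was at the start of the episode below 0.025 m); the arm keeps its last pose, push and grip.
It fails at once if the blue key is pushed away from its place (distance of blue_key_head from where it was at the start of the episode above 0.025 m).
It fails at once if the egg timer is pushed away from its place (distance of egg_timer from where it was at the start of the episode above 0.025 m).
It fails at once if the salt shaker is pushed away from its place (distance of salt_shaker from where it was at the start of the episode above 0.025 m).
It fails at once if the spice jar is pushed away from its place (distance of spice_jar from where it was at the start of the episode above 0.025 m).
It fails at once if the garlic is pushed away from its place (distance of garlic from where it was at the start of the episode above 0.025 m).
It also fails if it takes over 61 s, if anything falls off the work surface, if the arm or the gripper's body presses on something with over 40 N, if the wrist force passes 120 N, or if a joint passes its speed limit or range.

## Robot

A 7-joint arm with a two-finger parallel gripper is mounted at the origin on a cart in front of the work surface, level with it; the furniture and walls round the work are solid. World frame = base frame: x ahead of the robot, y to its left, z up, the work surface at z = 0. Lengths are in mm, angles in rad, forces in N, time in s.
With the tool pointing down it reaches from about 400 to 875 mm from the base axis. Payload 4.4 kg.
Tool frame: the origin (TCP) lies at the very end of the fingers, on their centre line; the grasp point (between the pads) lies bot.grip_depth behind it (bot.grip_depth is the distance from the TCP to the grasp point, in mm); z points along the fingers, y is the line along which they close (so a half turn about z gives the same grasp; the last joint's range is limited). The gripper opens to 85 mm and grips with 20 to 120 N. Pads are 22 mm wide; open, the fingers measure 114 mm over their backs; the gripper's body (76 mm by 85 mm) begins 54 mm behind the grasp point. The pads swing forward as they close: fully open they stand 13 mm farther back than shut.
Start: joints at [-1.331, 0.628, 0.038, 1.517, -0.027, 0.996, -0.02], TCP at [195.662, 619.866, 231.313] pointing down, gripper open.
Joint ranges: [-3.06, 3.06], [-0.37, 2.12], [-1.25, 1.32], [0.18, 2.47], [-1.1, 4.24], [0.23, 1.98], [-2.94, 2.94]. Speed limits (rad/s): [2.57, 2.57, 3.14, 3.14, 3.14, 3.14, 3.14].

## Interface

Orientations are given as a unit quaternion [x, y, z, w].
In Python, from rig import observe, viewer, bot gives the robot as it stands.
- The arm moves only by the tool step_arm, never from a script. Its argument "motion" is a list of rows, each a list of 7 numbers: the closure, from -1 (fully open) to 1 (shut), then the shift along the tool's x, y, z as a fraction of full scale, then the turn, a rotation vector about the tool's x, y, z as a fraction of full scale. In form: [[claw, tx, ty, tz, wx, wy, wz], ...]. A call has 1 to 10 rows; each row is the pose to reach, as a shift and turn from the pose commanded when the call began, along the tool's axes at that moment, turning the shorter way round; what a row does not reach only later rows make up. Full scale, the value 1, is 0.08 m for a shift and 180 degrees for a turn. A row lasts 1/8 s, in which the tool goes at most 62.5 mm and 10.7 degrees, less where a joint would pass 70% of its speed; a pose out of reach is approached as far as the arm can. A call with a number of a shift or a turn outside -1 to 1 is refused whole. A call with a gripper value outside its range is refused whole. The fingers move at their own pace and stop on an object; the grip force is fixed at half the most. Time passes only in rows, so rows that repeat a pose let the fingers close. It gives the time, the measured TCP pose, the force, the opening and the grip force at its end, in the units of the state.
- observe(): the state, without advancing time (a new reading comes with each control period).
- viewer.get_image(name): name is "side" or "top" or "wrist"; returns a dict with "image" (400x640x3 uint8, red, green, blue), "z_map" (400x640 float32, mm along the optical axis (not along the pixel's ray), 0 where there is no reading), "K" (3x3 intrinsics, pixels), "world_to_cam" (4x4, takes a point from world to camera coordinates). Camera axes: x right, y up, looking along -z (the intrinsics and any distortion apply to the point x, -y, -z); pixel columns grow to the right and rows downward; lengths in mm; the calibration is good to about 2 mm. A picture is of the moment at which its call begins.
- bot.job_done(): hands the job in; it is judged then, once.
The state is a dict: "clock": time; "joints": joint angles; "qvel": joint speeds; "joint_efforts": joint torques, N m; "position": TCP position; "eef_rot": TCP orientation; "wrist_force": force on the tool from outside, world axes, zero at the start; "wrist_torque": the same for the moment, N m; "gripper_width": opening from 0.0 (shut) to 1.0 (fully open); "grasp_force": force on a finger pad.
Only numpy, scipy, OpenCV 4.12 (cv2) and the standard library are available. Lean on these libraries where they do the work, as an engineer would, in place of code of your own. Each camera call takes 0.05 s, during which the arm holds its last target. There are 200 camera calls.

## Working session

There is one attempt and no reset: what is moved stays moved. The work goes in short steps, Python scripts to look and compute and a tool call to move; the robot and the scene stay as the last step left them, time stands still between calls to the robot, and variables do not carry over. Pictures are saved under pics/ and viewed, at most 10 in all, crops included, and the job is handed in when it is done.

Besides the shell and the picture viewer there is one more tool, called after "Call:" by a JSON object that holds its "api" and its "payload". step_arm: Moves the arm, as the interface text tells. Its arguments: {"type":"object","properties":{"motion":{"type":"array"}},"required":["motion"]}

```bash
mkdir -p pics; cat > h.py <<'E'
import numpy as np, cv2
from rig import observe, viewer, bot
from scipy.spatial.transform import Rotation as R
def grab(n):
    d=viewer.get_image(n); im=d["image"]; z=d["z_map"].astype(float); K=np.array(d["K"]); T=np.array(d["world_to_cam"])
    v,u=np.mgrid[:z.shape[0],:z.shape[1]]
    x=(u-K[0,2])/K[0,0]*z; y=(v-K[1,2])/K[1,1]*z
    c=np.stack([x,-y,-z,np.ones_like(z)],-1)
    W=(c@np.linalg.inv(T).T)[...,:3]; W[z==0]=np.nan
    return im,W,d
def save(n,im): cv2.imwrite(n,im[...,::-1])
E
python3 - <<'E'
from h import *
s=observe(); print(s, bot.grip_depth)
ims=[]
for n in("top","side"):
    im,W,d=grab(n); np.savez(n+".npz",im=im,W=W); save(f"pics/{n}0.png",im)
    print(n,d["K"],np.linalg.inv(d["world_to_cam"])[:3,3])
E
```

```text
{'clock': 0.0, 'joints': array([-1.33079818,  0.62932553,  0.03844704,  1.51837812, -0.02701222,
        0.99630104, -0.01999814]), 'qvel': array([ 0.00197455, -0.00254918,  0.00106818,  0.00102123,  0.0003256 ,
        0.00047729, -0.00015283]), 'joint_efforts': array([ 5.69843687e-04, -5.63416278e+01,  1.22662123e+00, -1.93442041e+01,
        1.11153806e-02,  1.06804314e-02, -1.80678632e-05]), 'position': array([195.46773712, 619.25279154, 230.39929502]), 'eef_rot': array([ 1.52308469e-01,  9.88332552e-01, -9.37199865e-04, -1.35857932e-04]), 'wrist_force': array([-0.53973912,  0.21772165, -0.52479774]), 'wrist_torque': array([-0.02445878, -0.01839803, -0.01927003]), 'grasp_force': 0.0, 'gripper_width': 1.0012830636592311} 18.700000000000003
top [[490.08320427   0.         318.1118584 ]
 [  0.         490.08320427 201.31303856]
 [  0.           0.           1.        ]] [ 299.58013049 -174.28457632 1396.29155312]
side [[365.98136066   0.         319.60857829]
 [  0.         365.98136066 199.98373094]
 [  0.           0.           1.        ]] [537.13650243 789.1472403  476.90174348]
```

View pics/top0.png

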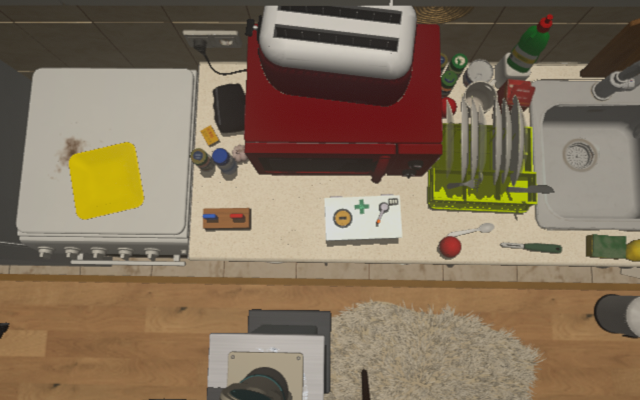

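View pics/side0.png

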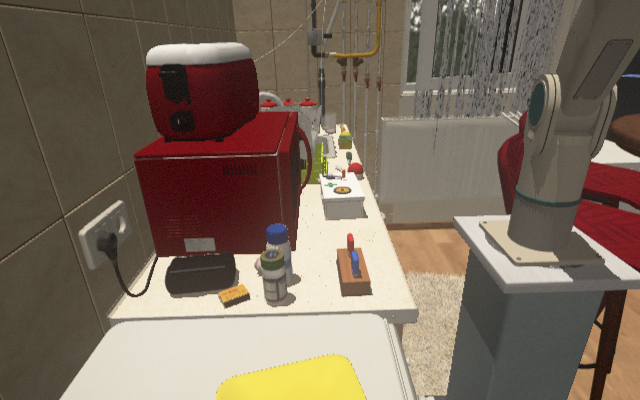

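The top view shows the stand at about (227,218), with the red key at (237,216) and the blue key at (210,217). The box is at (363,218), with the lock at (342,218) and the orange lever post near (378,222). The side view agrees. Next I measure these points.

```bash
python3 - <<'E'
from h import *
D=np.load("top.npz"); im=D["im"]; W=D["W"]
hsv=cv2.cvtColor(im,cv2.COLOR_RGB2HSV)
for n,(v,u) in dict(redkey=(216,237),blue=(217,210),lid1=(230,380),lid2=(205,345),lock=(218,342),table=(240,280),stand=(224,225),micro=(160,330)).items(): print(n,W[v,u].round(1),hsv[v,u])
def blob(name,m,box):
    v0,v1,u0,u1=box; k=np.zeros(m.shape,bool); k[v0:v1,u0:u1]=1
    m=m&k&~np.isnan(W[...,0]); p=W[m]; vv,uu=np.nonzero(m)
    print(name,m.sum(),"px",uu.mean().round(1),vv.mean().round(1),"med",np.median(p,0).round(1),"min",p.min(0).round(1),"max",p.max(0).round(1)); return m
H,S,V=[hsv[...,i].astype(int) for i in range(3)]
st=(200,235,195,258); bx=(190,250,318,410)
blob("red",((H<6)|(H>172))&(S>170)&(V>90)&(W[...,2]>50),st)
blob("blue",(H>100)&(H<130)&(S>120)&(W[...,2]>50),st)
ms=blob("stand",(abs(W[...,2]-34)<5),st)
mb=blob("lid",(abs(W[...,2]-71)<5),bx)
blob("orange",(H<14)&(S>150)&(V>120),(200,235,365,400))
blob("brass",(H>8)&(H<28)&(S>90),(205,232,328,356))
for m in(ms,mb):
    r=cv2.minAreaRect(W[m][:,:2].astype(np.float32)); print(r)
a=cv2.resize(im[185:255,190:415],None,fx=3.5,fy=3.5,interpolation=cv2.INTER_CUBIC); save("pics/crop.png",a)
E
```

```text
redkey [468.7  79.3  78.2] [  2 184 172]
blue [464.9 152.7  79.6] [112 146 138]
lid1 [ 435.9 -309.5   70.6] [ 30  14 215]
lid2 [ 503.7 -214.5   67.9] [ 35  13 217]
lock [ 469.5 -206.9   53.8] [18 40 83]
table [411.  -31.8   0.6] [ 19  53 201]
stand [451.6 121.3  31.2] [ 13 141 146]
micro [ 599.1 -172.3  191.9] [14 61 46]
red 35 px 235.7 215.0 med [471.1  81.8  80. ] min [467.9  67.5  75.6] max [474.5  98.8  84.5]
blue 35 px 208.8 215.9 med [467.4 155.2  80.3] min [464.4 141.4  73.8] max [473.2 173.   87.9]
stand 720 px 226.6 218.0 med [465.  118.2  33.9] min [439.4  52.9  29. ] max [498.  185.7  39. ]
lid 2811 px 362.9 217.7 med [ 468.4 -263.5   70.7] min [ 407.2 -369.1   66. ] max [ 534.9 -159.6   76. ]
orange 7 px 378.0 221.0 med [ 456.4 -301.4  103.1] min [ 453.4 -303.9   98.5] max [ 459.6 -298.1  106.1]
brass 176 px 342.3 217.8 med [ 467.2 -206.5   73.7] min [ 447.8 -228.3   56.9] max [ 486.6 -187.4   80. ]
((468.9764404296875, 119.31067657470703), (57.12405014038086, 132.15264892578125), 0.9497029185295105)
((471.553955078125, -263.3909606933594), (119.29419708251953, 206.07666015625), 3.1464450359344482)
```

View pics/crop.png

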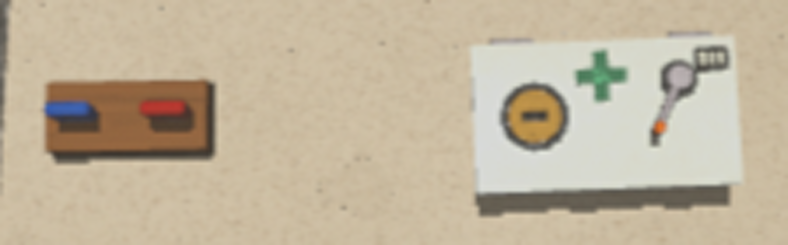

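The crop agrees with the numbers: the lock is at about (467,-207) with box yaw +3°, the post at (456.5,-302), and the red key at about (471,82), in the -y slot. I start by reorienting and moving toward the stand.

Call:
{"api": "step_arm", "payload": {"motion": [[-1,-0.5,-0.4,0,0,0,0.06],[-1,-1,-0.8,0,0,0,0.12],[-1,-1,-0.8,0,0,0,0.18],[-1,-1,-0.8,0,0,0,0.24],[-1,-1,-0.8,0,0,0,0.3],[-1,-1,-0.8,0,0,0,0.36],[-1,-1,-0.8,0,0,0,0.386],[-1,-1,-0.8,0,0,0,0.386]]}}

```text
clock: 1.1
position: [252.4, 534.6, 230.9]
eef_rot: [0.688, 0.726, -0.0, 0.0]
wrist_force: [-0.2, -1.5, -0.1]
gripper_width: 0.996
grasp_force: 0.0
```

Call:
{"api": "step_arm", "payload": {"motion": [[-1,-0.5,0.2,0,0,0,0],[-1,-0.95,0.36,0,0,0,0],[-1,-0.95,0.36,0,0,0,0]]}}

```text
clock: 1.48
position: [287.2, 457.1, 231.5]
eef_rot: [0.69, 0.724, -0.001, 0.001]
wrist_force: [0.2, 0.8, -0.3]
gripper_width: 1.0
grasp_force: 0.0
```

Call:
{"api": "step_arm", "payload": {"motion": [[-1,-0.6,0.22,0,0,0,0],[-1,-0.95,0.36,0,0,0,0]]}}

```text
clock: 1.72
position: [318.6, 384.8, 231.3]
eef_rot: [0.688, 0.726, -0.0, 0.0]
wrist_force: [0.7, 0.8, -0.3]
gripper_width: 1.0
grasp_force: 0.0
```

Call:
{"api": "step_arm", "payload": {"motion": [[-1,-0.6,0.22,0,0,0,0],[-1,-0.95,0.36,0,0,0,0]]}}

```text
clock: 1.98
position: [351.5, 310.2, 231.4]
eef_rot: [0.688, 0.726, 0.0, 0.0]
wrist_force: [-1.1, 0.2, 0.3]
gripper_width: 1.004
grasp_force: 0.0
```

Call:
{"api": "step_arm", "payload": {"motion": [[-1,-0.6,0.22,0,0,0,0],[-1,-0.95,0.36,0,0,0,0]]}}

```text
clock: 2.22
position: [384.4, 235.9, 231.5]
eef_rot: [0.688, 0.726, 0.0, 0.0]
wrist_force: [-0.2, 1.4, 0.0]
gripper_width: 1.002
grasp_force: 0.0
```

Call:
{"api": "step_arm", "payload": {"motion": [[-1,-0.6,0.22,0,0,0,0],[-1,-0.95,0.36,0,0,0,0]]}}

```text
clock: 2.48
position: [417.4, 161.5, 231.5]
eef_rot: [0.688, 0.725, 0.0, 0.0]
wrist_force: [-0.3, 0.6, -0.1]
gripper_width: 0.998
grasp_force: 0.0
```

Call:
{"api": "step_arm", "payload": {"motion": [[-1,-0.6,0.22,0,0,0,0],[-1,-0.8,0.36,0,0,0,0],[-1,-0.8,0.36,0,0,0,0],[-1,-0.8,0.36,0,0,0,0]]}}

```text
clock: 2.98
position: [447.9, 101.9, 231.1]
eef_rot: [0.687, 0.726, -0.0, -0.001]
wrist_force: [-0.5, 0.4, -0.6]
gripper_width: 1.001
grasp_force: 0.0
```

```bash
python3 - <<'E'
from h import *
s=observe(); print(s["position"],s["joints"].round(2),s["clock"])
im,W,d=grab("wrist"); np.savez("wrist1.npz",im=im,W=W); save("pics/w1.png",im)
E
```

```text
[447.93155414 101.90234343 231.09227568] [-0.59  0.39  0.42  2.04 -0.23  0.77  0.02] 2.975
```

View pics/w1.png

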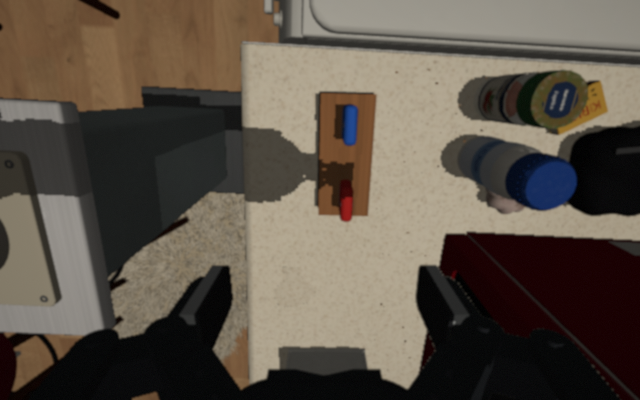

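The wrist view shows the red key head at (346,200), the blue key at (350,125), and the stand spanning (320..375, 92..215). I locate the red key precisely from this view.

```bash
cat >> h.py <<'E'
def locate(im,W,box,sel,zmin,name):
    hsv=cv2.cvtColor(im,cv2.COLOR_RGB2HSV); H,S,V=[hsv[...,i].astype(int) for i in range(3)]
    m=sel(H,S,V)&(W[...,2]>zmin); k=np.zeros_like(m); v0,v1,u0,u1=box; k[v0:v1,u0:u1]=1; m&=k
    p=W[m]; print(name,m.sum(),"med",np.median(p,0).round(1),"p2",np.percentile(p,2,0).round(1),"p98",np.percentile(p,98,0).round(1))
    r=cv2.minAreaRect(p[:,:2].astype(np.float32)); print("   rect",np.round(r[0],1),np.round(r[1],1),round(r[2],1)); return m
RED=lambda H,S,V:((H<6)|(H>172))&(S>150)&(V>60)
BLUE=lambda H,S,V:(H>100)&(H<130)&(S>110)
E
python3 - <<'E'
from h import *
D=np.load("wrist1.npz"); im=D["im"]; W=D["W"]
box=(85,225,310,385)
locate(im,W,box,RED,76,"redtop"); locate(im,W,box,BLUE,76,"bluetop")
locate(im,W,box,lambda H,S,V:(abs(W[...,2]-34)<5),0,"stand")
E
```

```text
redtop 278 med [471.   80.7  79.4] p2 [465.5  68.3  76.6] p98 [476.5  92.6  80.9]
   rect [471.   80.7] [11.7 26.4] 4.0
bluetop 479 med [468.  159.3  79.2] p2 [462.7 142.5  76.7] p98 [473.6 174.5  81.1]
   rect [468.1 158.5] [11.7 33.9] 2.6
stand 5371 med [465.6 125.4  33.8] p2 [442.2  59.3  32.3] p98 [496.8 183.9  35.3]
   rect [469.6 120.6] [ 56.1 130.2] 1.7
```

Call:
{"api": "step_arm", "payload": {"motion": [[1,-0.6,0,0,0,0,0],[1,-0.94,-0.03,0,0,0,0]]}}

```text
clock: 3.28
position: [449.8, 24.9, 231.3]
eef_rot: [0.688, 0.726, -0.0, 0.0]
wrist_force: [-0.1, 0.3, -0.6]
gripper_width: 0.604
grasp_force: 0.0
```

Call:
{"api": "step_arm", "payload": {"motion": [[1,-0.6,0,0,0,0,0],[1,-0.94,-0.03,0,0,0,0]]}}

```text
clock: 3.52
position: [451.5, -50.7, 231.4]
eef_rot: [0.688, 0.726, 0.0, 0.0]
wrist_force: [1.2, -0.0, 0.3]
gripper_width: 0.144
grasp_force: 0.0
```

Call:
{"api": "step_arm", "payload": {"motion": [[1,-0.6,0,0,0,0,0],[1,-0.94,-0.03,0,0,0,0]]}}

```text
clock: 3.78
position: [453.3, -126.0, 231.4]
eef_rot: [0.688, 0.726, 0.0, 0.0]
wrist_force: [-0.1, 0.8, 0.3]
gripper_width: 0.002
grasp_force: 0.0
```

Call:
{"api": "step_arm", "payload": {"motion": [[1,-0.6,0,0,0,0,0],[1,-0.94,-0.03,0,0,0,0],[1,-0.94,-0.03,0,0,0,0],[1,-0.94,-0.03,0,0,0,0]]}}

```text
clock: 4.28
position: [454.8, -198.5, 231.1]
eef_rot: [0.687, 0.726, 0.0, -0.001]
wrist_force: [0.5, 0.1, 0.0]
gripper_width: 0.0
grasp_force: 0.0
```

```bash
python3 - <<'E'
from h import *
s=observe(); print(s["position"],s["joints"].round(2),s["clock"])
im,W,d=grab("wrist"); np.savez("wrist2.npz",im=im,W=W); save("pics/w2.png",im)
E
```

```text
[ 454.82930529 -198.48859554  231.05051053] [ 0.05  0.44  0.44  1.94 -0.25  0.81  0.68] 4.275
```

View pics/w2.png

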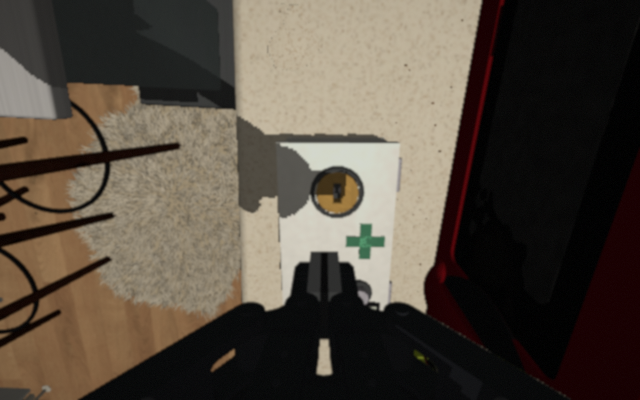

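The wrist view shows the lock ring centred near (337,191), with the lever hidden below the fingers. I measure the ring, slot and lid from here.

```bash
python3 - <<'E'
from h import *
D=np.load("wrist2.npz"); im=D["im"]; W=D["W"]
# ring: points 4..8 mm above lid around the lock
box=(155,230,300,375)
b=locate(im,W,box,lambda H,S,V:(H>8)&(H<25)&(S>110)&(abs(W[...,2]-74)<4),0,"brass")
m=locate(im,W,box,lambda H,S,V:(V<75)&(abs(W[...,2]-74)<6),0,"dark ring")
print(cv2.minEnclosingCircle(W[m][:,:2].astype(np.float32)))
print(cv2.minEnclosingCircle(W[b][:,:2].astype(np.float32)))
# slot: dark/deep pixels inside r<14
c=np.array([467,-207]); r=np.hypot(*(W[...,:2]-c).transpose(2,0,1))
s=(r<14)&(W[...,2]<66)
p=W[s]; print("slot deep",s.sum(),p.min(0) if len(p) else 0,p.max(0) if len(p) else 0)
l=(abs(W[...,2]-70)<2.5); l[:130]=0; l[255:]=0; l[:,:270]=0;l[:,410:]=0
e=W[l]; k=e[:,1]<-170
for y in range(-240,-160,10):
    q=e[abs(e[:,1]-y)<3]; 
    if len(q): print(y,q[:,0].min().round(1),q[:,0].max().round(1))
q=e[abs(e[:,0]-500)<10]; print("ymax",q[:,1].max(),"near x500"); q=e[abs(e[:,0]-440)<10]; print(q[:,1].max())
a=cv2.resize(im[150:235,295:380],None,fx=6,fy=6,interpolation=cv2.INTER_CUBIC); save("pics/slot.png",a)
E
```

```text
brass 1154 med [ 468.6 -206.3   73.7] p2 [ 450.5 -224.8   72.1] p98 [ 486.5 -188.6   75.2]
   rect [ 468.5 -206.7] [39.6 40.3] 76.7
dark ring 967 med [ 461.8 -196.8   74. ] p2 [ 443.2 -229.2   69.6] p98 [ 491.2 -182.5   76. ]
   rect [ 468.1 -205.7] [49.1 49.8] 32.4
((466.8438415527344, -205.78611755371094), 25.908790588378906)
((467.9971923828125, -207.1939239501953), 21.17469596862793)
slot deep 130 [ 464.58642074 -217.03356727   56.00722569] [ 472.01455706 -200.11828348   65.56292613]
-240 411.9 527.2
-230 411.9 527.1
-220 410.7 526.7
-210 410.6 526.3
-200 409.6 525.2
-190 409.4 525.0
-180 408.3 524.6
-170 408.3 524.2
ymax -156.7804794741279 near x500
-159.73945579934684
```

View pics/slot.png

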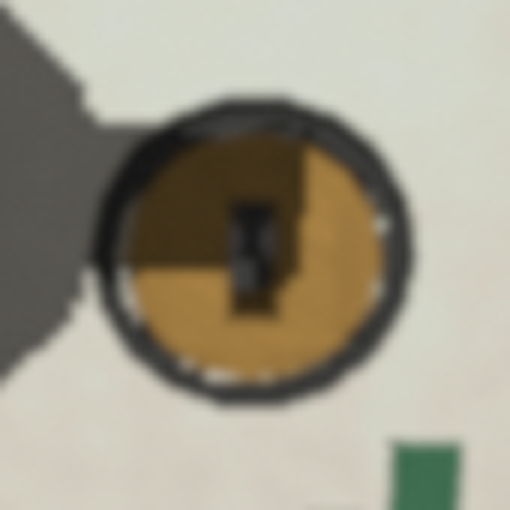

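The slot crop shows the ring centre at about (255,250) in the crop and the slot along the box y. That gives the lock at (468.2,-206.6) with yaw 3.0°, and the post at about (457.5,-301). I go to the +y side of the post and down.

Call:
{"api": "step_arm", "payload": {"motion": [[1,-0.5,0,0,0,0,0],[1,-0.92,-0.02,0.3,0,0,0],[1,-0.92,-0.02,0.88,0,0,0],[1,-0.92,-0.02,0.88,0,0,0]]}}

```text
clock: 4.82
position: [455.1, -271.1, 158.4]
eef_rot: [0.688, 0.726, -0.001, -0.004]
wrist_force: [0.1, 0.2, 0.1]
gripper_width: 0.002
grasp_force: 0.0
```

Call:
{"api": "step_arm", "payload": {"motion": [[1,0,0,0.3,0,0,0],[1,0,0,0.6,0,0,0],[1,0,0,0.88,0,0,0],[1,0,0,0.88,0,0,0],[1,0,0,0.88,0,0,0]]}}

```text
clock: 5.45
position: [458.1, -273.9, 92.1]
eef_rot: [0.688, 0.726, 0.0, 0.001]
wrist_force: [0.5, 0.2, 0.6]
gripper_width: 0.006
grasp_force: 0.0
```

```bash
python3 - <<'E'
from h import *
s=observe(); print(s["position"],s["joints"].round(2),s["clock"],s["wrist_force"])
im,W,d=grab("wrist"); save("pics/w3.png",im)
E
```

```text
[ 458.06371537 -273.92021805   92.0521948 ] [ 0.28  0.69  0.31  1.97 -0.39  0.54  0.92] 5.45 [0.46262433 0.21896453 0.59904218]
```

View pics/w3.png

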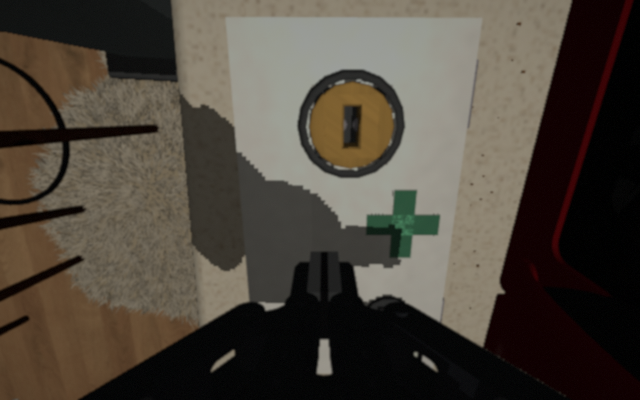

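The view shows the fingers above the lid, clear of the lock, with the lever hub just behind the right finger. Now I push along the box's -y.

Call:
{"api": "step_arm", "payload": {"motion": [[1,-0.08,0,0.03,0,0,0],[1,-0.16,0,0.03,0,0,0],[1,-0.24,0,0.03,0,0,0],[1,-0.32,0,0.03,0,0,0],[1,-0.4,0,0.03,0,0,0],[1,-0.48,0,0.03,0,0,0],[1,-0.54,0,0.03,0,0,0],[1,-0.58,0,0.03,0,0,0]]}}

```text
clock: 6.5
position: [460.0, -320.5, 88.1]
eef_rot: [0.688, 0.726, 0.0, 0.0]
wrist_force: [0.9, 2.1, -0.5]
gripper_width: -0.003
grasp_force: 0.9
```

Call:
{"api": "step_arm", "payload": {"motion": [[1,-0.02,0,0,0,0,0],[1,-0.04,0,0,0,0,0]]}}

```text
clock: 6.75
position: [459.9, -323.3, 88.1]
eef_rot: [0.688, 0.726, 0.0, 0.0]
wrist_force: [1.3, 2.9, 0.1]
gripper_width: -0.002
grasp_force: 1.1
```

Call:
{"api": "step_arm", "payload": {"motion": [[1,-0.02,0,0,0,0,0],[1,-0.03,0,0,0,0,0]]}}

```text
clock: 7.0
position: [459.9, -324.1, 88.0]
eef_rot: [0.688, 0.726, 0.001, -0.001]
wrist_force: [0.7, 6.9, 1.7]
gripper_width: -0.003
grasp_force: 3.1
```

Call:
{"api": "step_arm", "payload": {"motion": [[1,-0.02,0,0,0,0,0],[1,-0.03,0,0,0,0,0],[1,-0.03,0,0,0,0,0]]}}

```text
clock: 7.38
position: [459.9, -324.4, 87.8]
eef_rot: [0.688, 0.726, 0.002, -0.003]
wrist_force: [2.3, 8.7, 2.9]
gripper_width: -0.0
grasp_force: 4.5
```

```bash
python3 - <<'E'
from h import *
im,W,d=grab("wrist"); t,Wt,_=grab("top")
hsv=cv2.cvtColor(t,cv2.COLOR_RGB2HSV)
m=(hsv[...,0]<14)&(hsv[...,1]>150)&(hsv[...,2]>100); m[:200]=0;m[240:]=0;m[:,360:]&=1;m[:,:362]=0;m[:,400:]=0
print(m.sum(), np.median(Wt[m],0) if m.any() else 0, observe()["wrist_force"])
a=np.vstack([cv2.resize(im[200:400,200:500],None,fx=1.6,fy=1.6),cv2.resize(t[190:250,320:410],(480,240),interpolation=cv2.INTER_CUBIC)]); save("pics/w4.png",a)
E
```

```text
Traceback (most recent call last):
numpy._core._exceptions._UFuncOutputCastingError: Cannot cast ufunc 'bitwise_and' output from dtype('int64') to dtype('bool') with casting rule 'same_kind'
```

The finger stopped at y=-324.4 (I predicted -323.8 at the stop). The force is well above the spring's and the tool no longer advances, so the lever is at its stop. Now I release it.

Call:
{"api": "step_arm", "payload": {"motion": [[1,0.3,0,0,0,0,0],[1,0.7,0,0,0,0,0],[1,0.85,0,0,0,0,0],[1,0.85,0,-0.5,0,0,0],[1,0.85,0,-1,0,0,0],[1,0.85,0,-1,0,0,0]]}}

```text
clock: 8.22
position: [457.8, -263.3, 171.0]
eef_rot: [0.689, 0.725, 0.0, 0.004]
wrist_force: [-0.5, -0.6, -1.0]
gripper_width: 0.001
grasp_force: 0.0
```

```bash
python3 - <<'E'
from h import *
t,Wt,_=grab("top"); s=observe(); print(s["position"],s["wrist_force"],s["clock"])
hsv=cv2.cvtColor(t,cv2.COLOR_RGB2HSV)
m=(hsv[...,0]<14)&(hsv[...,1]>150)&(hsv[...,2]>100); m[:200]=0;m[240:]=0;m[:,:362]=0;m[:,400:]=0
print(m.sum(), np.median(Wt[m],0) if m.any() else 0)
save("pics/w4.png",cv2.resize(t[180:260,310:420],None,fx=5,fy=5,interpolation=cv2.INTER_CUBIC))
E
```

```text
[ 456.84893291 -262.25143102  169.4209164 ] [ 0.29437651  1.02168646 -1.35532607] 8.275
0 0
```

View pics/w4.png

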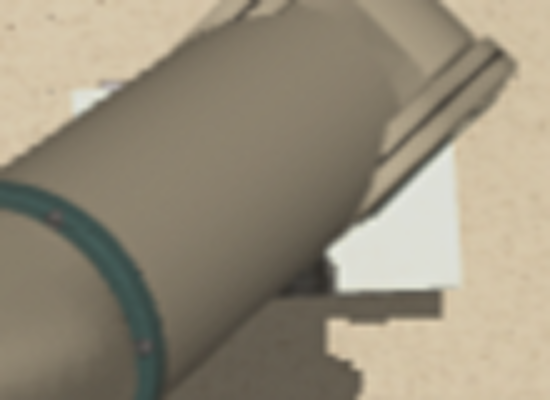

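The arm hides the lever in this view; the force is back to zero, and I'll check the lever from the wrist later. Next I go to the red key.

Call:
{"api": "step_arm", "payload": {"motion": [[1,0.5,0.04,-0.25,0,0,0],[1,0.84,0.08,-0.25,0,0,0]]}}

```text
clock: 8.52
position: [458.9, -192.6, 188.0]
eef_rot: [0.689, 0.725, -0.0, 0.0]
wrist_force: [2.0, 0.5, -0.4]
gripper_width: -0.002
grasp_force: 0.0
```

Call:
{"api": "step_arm", "payload": {"motion": [[-1,0.6,0.04,0,0,0,0],[-1,0.84,0.08,0,0,0,0]]}}

```text
clock: 8.78
position: [461.0, -123.2, 186.8]
eef_rot: [0.687, 0.726, -0.001, -0.001]
wrist_force: [1.0, -1.4, 0.1]
gripper_width: 0.419
grasp_force: 0.0
```

Call:
{"api": "step_arm", "payload": {"motion": [[-1,0.6,0.04,0,0,0,0],[-1,0.84,0.08,0,0,0,0]]}}

```text
clock: 9.02
position: [463.9, -55.9, 186.8]
eef_rot: [0.687, 0.726, -0.001, -0.001]
wrist_force: [0.3, -0.7, -0.1]
gripper_width: 0.848
grasp_force: 0.0
```

Call:
{"api": "step_arm", "payload": {"motion": [[-1,0.6,0.04,0,0,0,0],[-1,0.84,0.08,0,0,0,0],[-1,0.84,0.08,0,0,0,0],[-1,0.84,0.08,0,0,0,0]]}}

```text
clock: 9.52
position: [467.3, 7.7, 187.6]
eef_rot: [0.689, 0.725, -0.001, 0.0]
wrist_force: [0.0, -0.3, -0.3]
gripper_width: 0.999
grasp_force: 0.0
```

```bash
python3 - <<'E'
from h import *
s=observe(); print(s["position"],s["eef_rot"].round(4),s["joints"].round(2),s["clock"])
im,W,d=grab("wrist"); np.savez("wrist5.npz",im=im,W=W); save("pics/w5.png",im)
locate(im,W,(0,400,280,420),RED,76,"redtop"); locate(im,W,(0,400,280,420),BLUE,76,"bluetop")
locate(im,W,(0,400,280,420),lambda H,S,V:(abs(W[...,2]-34)<4)&(H>3)&(H<20)&(S>90),0,"stand")
E
```

```text
[467.34124752   7.70162622 187.63758954] [ 6.890e-01  7.248e-01 -7.000e-04  1.000e-04] [-0.39  0.47  0.45  2.07 -0.32  0.67  0.31] 9.525
redtop 712 med [470.8  83.8  79.2] p2 [465.4  66.9  76.7] p98 [476.3  99.4  80.9]
   rect [471.   83.1] [11.2 34.4] 3.0
bluetop 264 med [468.8 145.1  78.9] p2 [463.3  55.2  76.4] p98 [474.3 149.5 175.3]
   rect [467.9  71.6] [ 49.6 154.3] 13.9
stand 7593 med [468.3 115.   33.8] p2 [442.6  58.1  32.3] p98 [496.9 158.6  35.3]
   rect [470.1 108.4] [ 56.  105.5] 1.7
```

The red key is at (470.9,83.2) with yaw 3°, and the heights match. I descend on it.

Call:
{"api": "step_arm", "payload": {"motion": [[-1,0.5,0.05,0,0,0,0],[-1,0.94,0.094,0.3,0,0,0],[-1,0.94,0.094,0.77,0,0,0],[-1,0.94,0.094,0.77,0,0,0],[-1,0.94,0.094,0.77,0,0,0]]}}

```text
clock: 10.2
position: [471.9, 83.2, 127.3]
eef_rot: [0.689, 0.724, 0.0, 0.001]
wrist_force: [0.0, -0.4, 0.0]
gripper_width: 0.998
grasp_force: 0.0
```

Call:
{"api": "step_arm", "payload": {"motion": [[-1,0,0,0.3,0,0,0],[-1,0,0,0.6,0,0,0],[-1,0,0,0.9,0,0,0],[-1,0,0,1,0,0,0],[-1,0,0,1,0,0,0],[-1,0,0,1,0,0,0]]}}

```text
clock: 10.95
position: [472.1, 84.7, 47.5]
eef_rot: [0.688, 0.725, 0.001, 0.001]
wrist_force: [-0.6, -0.4, -0.4]
gripper_width: 0.998
grasp_force: 0.0
```

```bash
python3 - <<'E'
from h import *
s=observe(); print(s["position"],s["eef_rot"].round(4),s["joints"].round(2),s["clock"],s["wrist_force"])
im,W,d=grab("wrist"); save("pics/w6.png",im)
E
```

```text
[472.08822906  84.67347372  47.54362365] [6.885e-01 7.253e-01 8.000e-04 6.000e-04] [-0.4   0.72  0.24  2.13 -0.5   0.34  0.31] 10.95 [-0.62440837 -0.35266253 -0.44585491]
```

View pics/w6.png

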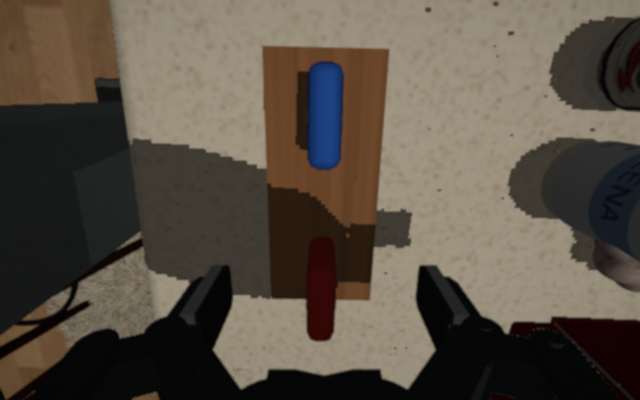

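The fingers straddle the red head, with the head between the pads at about (321,285), and clear of the blue key. I close on it.

Call:
{"api": "step_arm", "payload": {"motion": [[-1,-0.018,-0.014,0.02,0,0,0],[1,-0.018,-0.014,0.02,0,0,0],[1,-0.018,-0.014,0.02,0,0,0],[1,-0.018,-0.014,0.02,0,0,0],[1,-0.018,-0.014,0.02,0,0,0],[1,-0.018,-0.014,0.02,0,0,0],[1,-0.018,-0.014,0.02,0,0,0],[1,-0.018,-0.014,0.02,0,0,0]]}}

```text
clock: 12.0
position: [470.1, 83.3, 45.0]
eef_rot: [0.688, 0.725, 0.0, -0.0]
wrist_force: [-0.1, 0.6, 2.6]
gripper_width: 0.134
grasp_force: 58.6
```

```bash
python3 -c "
from h import *
s=observe();print(s)"
```

```text
{'clock': 12.0, 'joints': array([-0.39225055,  0.72681767,  0.23567341,  2.13788789, -0.5013613 ,
        0.32893365,  0.3161574 ]), 'qvel': array([ 3.87409032e-04, -1.58188064e-04,  6.72395869e-04, -3.38887911e-04,
       -2.32169421e-03, -5.39828555e-04,  7.68761295e-05]), 'joint_efforts': array([ 8.49045860e-02, -4.65884972e+01,  3.78220439e+00, -6.64461225e+00,
       -2.84354363e-03, -1.99935869e-01, -2.33585988e-04]), 'position': array([470.13557376,  83.29078513,  44.96956612]), 'eef_rot': array([ 6.88357579e-01,  7.25371519e-01,  5.30420371e-06, -5.66251789e-05]), 'wrist_force': array([-0.12322758,  0.56051272,  2.59857117]), 'wrist_torque': array([-0.01810928,  0.12213552,  0.09934929]), 'grasp_force': 58.557143211364746, 'gripper_width': 0.1341905003190009}
```

I have the key: the opening is about 11.4 mm with 58 N of grip. I lift straight out and carry it over the lock.

Call:
{"api": "step_arm", "payload": {"motion": [[1,0,0,-0.2,0,0,0],[1,0,0,-0.5,0,0,0],[1,0,0,-1,0,0,0],[1,0,0,-1,0,0,0]]}}

```text
clock: 12.5
position: [472.0, 83.5, 126.8]
eef_rot: [0.688, 0.725, 0.002, 0.002]
wrist_force: [1.2, -0.2, -1.2]
gripper_width: 0.133
grasp_force: 59.4
```

Call:
{"api": "step_arm", "payload": {"motion": [[1,-0.4,-0.025,-0.4,0,0,0],[1,-0.905,-0.053,-0.5,0,0,0],[1,-0.905,-0.053,-0.5,0,0,0]]}}

```text
clock: 12.88
position: [469.6, 7.5, 164.9]
eef_rot: [0.69, 0.723, -0.0, 0.001]
wrist_force: [0.0, 0.9, -1.3]
gripper_width: 0.13
grasp_force: 59.4
```

Call:
{"api": "step_arm", "payload": {"motion": [[1,-0.5,-0.025,0,0,0,0],[1,-0.905,-0.053,0,0,0,0]]}}

```text
clock: 13.12
position: [468.8, -61.7, 163.7]
eef_rot: [0.688, 0.726, -0.0, -0.001]
wrist_force: [0.7, 0.3, -0.7]
gripper_width: 0.135
grasp_force: 59.4
```

Call:
{"api": "step_arm", "payload": {"motion": [[1,-0.5,-0.025,0,0,0,0],[1,-0.905,-0.053,0,0,0,0]]}}

```text
clock: 13.38
position: [468.4, -134.6, 163.6]
eef_rot: [0.688, 0.726, -0.0, -0.001]
wrist_force: [-0.1, 0.4, -1.3]
gripper_width: 0.131
grasp_force: 59.4
```

Call:
{"api": "step_arm", "payload": {"motion": [[1,-0.5,-0.025,0,0,0,0],[1,-0.905,-0.053,0,0,0,0],[1,-0.905,-0.053,0,0,0,0],[1,-0.905,-0.053,0,0,0,0],[1,-0.905,-0.053,0,0,0,0]]}}

```text
clock: 14.0
position: [468.4, -205.0, 164.3]
eef_rot: [0.688, 0.726, 0.0, -0.001]
wrist_force: [-0.4, 0.5, -1.7]
gripper_width: 0.132
grasp_force: 59.4
```

```bash
python3 - <<'E'
from h import *
s=observe(); print(s["position"],s["eef_rot"].round(4),s["joints"].round(2),s["clock"],s["wrist_force"],s["grasp_force"])
im,W,d=grab("wrist"); np.savez("wrist7.npz",im=im,W=W); save("pics/w7.png",im)
locate(im,W,(150,400,250,400),RED,100,"head")
b=locate(im,W,(0,300,250,450),lambda H,S,V:(H>8)&(H<25)&(S>110)&(abs(W[...,2]-74)<4),0,"brass")
print(cv2.minEnclosingCircle(W[b][:,:2].astype(np.float32)))
E
```

```text
[ 468.42862358 -204.95604826  164.3100271 ] [ 6.875e-01  7.262e-01  1.000e-04 -9.000e-04] [ 0.1   0.56  0.39  1.98 -0.33  0.67  0.74] 14.0 [-0.40211739  0.49537884 -1.67220238] 59.35901641845703
head 1032 med [ 468.8 -202.2  199. ] p2 [ 465.3 -218.8  197.6] p98 [ 472.1 -188.9  200.1]
   rect [ 468.4 -204.2] [ 8.3 33. ] 5.2
brass 1737 med [ 468.1 -205.1   73.7] p2 [ 450.4 -223.5   72.2] p98 [ 486.3 -188.    75. ]
   rect [ 468.3 -206.9] [40.7 39.5] 81.1
((468.4825439453125, -207.308349609375), 21.25146484375)
```

View pics/w7.png

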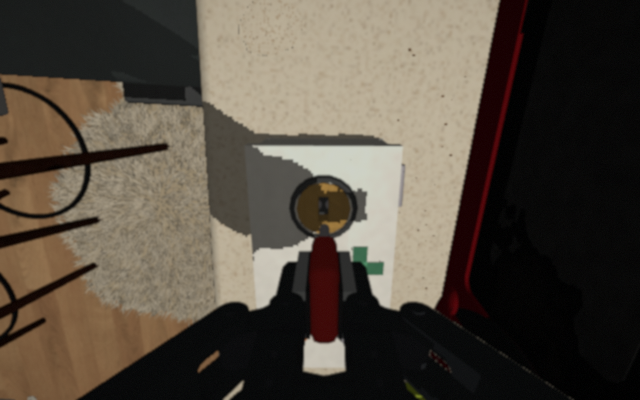

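The view shows the key held straight, with the lock just ahead at (323,207). Head, lock and TCP agree to about 1 mm. I move the tip to just above the keyhole.

Call:
{"api": "step_arm", "payload": {"motion": [[1,-0.025,0,0.2,0,0,0],[1,-0.025,0,0.45,0,0,0],[1,-0.025,0,0.6,0,0,0],[1,-0.025,0,0.6,0,0,0],[1,-0.025,0,0.6,0,0,0]]}}

```text
clock: 14.68
position: [468.7, -209.1, 117.1]
eef_rot: [0.688, 0.725, 0.0, 0.0]
wrist_force: [0.5, 0.1, -0.5]
gripper_width: 0.131
grasp_force: 59.4
```

```bash
python3 - <<'E'
from h import *
s=observe(); print(s["position"],s["eef_rot"].round(4),s["clock"],s["wrist_force"],s["grasp_force"])
im,W,d=grab("wrist"); np.savez("wrist8.npz",im=im,W=W)
locate(im,W,(150,400,250,400),RED,100,"head")
b=locate(im,W,(0,300,250,450),lambda H,S,V:(H>8)&(H<25)&(S>110)&(abs(W[...,2]-74)<4),0,"brass")
c=lambda m:cv2.minEnclosingCircle(W[m][:,:2].astype(np.float32)); print(c(b))
E
```

```text
[ 468.74498239 -209.05158717  117.09532986] [6.884e-01 7.253e-01 0.000e+00 3.000e-04] 14.675 [ 0.5473032   0.07996054 -0.52736839] 59.36059355735779
  return _methods._mean(a, axis=axis, dtype=dtype,
  ret = um.true_divide(
Traceback (most recent call last):
  File "h.py", line 15, in locate
    p=W[m]; print(name,m.sum(),"med",np.median(p,0).round(1),"p2",np.percentile(p,2,0).round(1),"p98",np.percentile(p,98,0).round(1))
                                                                  ~~~~~~~~~~~~~^^^^^^^
IndexError: index -1 is out of bounds for axis 0 with size 0
```

```bash
python3 - <<'E'
from h import *
D=np.load("wrist8.npz"); im=D["im"]; W=D["W"]
locate(im,W,(150,400,250,400),lambda H,S,V:((H<8)|(H>170))&(S>100)&(V>15)&(W[...,2]>145)&(W[...,2]<158),100,"head")
b=locate(im,W,(0,300,250,450),lambda H,S,V:(H>8)&(H<25)&(S>110)&(abs(W[...,2]-74)<4),0,"brass")
print(cv2.minEnclosingCircle(W[b][:,:2].astype(np.float32)))
for i in range(3):
    viewer.get_image("wrist"); s=observe(); print(s["position"],s["eef_rot"].round(4),s["clock"])
E
```

```text
head 2251 med [ 468.9 -205.   151.3] p2 [ 463.1 -223.2  145.9] p98 [ 474.7 -191.4  153.4]
   rect [ 468.7 -207.9] [12.6 34.5] 1.6
brass 2269 med [ 466.7 -202.7   73.7] p2 [ 450.  -220.8   72.3] p98 [ 486.5 -187.8   75. ]
   rect [ 468.1 -204.4] [39.6 36.2] 3.3
((468.35650634765625, -206.32733154296875), 20.75128173828125)
[ 468.92912538 -209.05560761  117.39567909] [6.884e-01 7.253e-01 2.000e-04 5.000e-04] 14.775
[ 468.94265021 -209.01817429  117.4389633 ] [6.884e-01 7.254e-01 2.000e-04 6.000e-04] 14.825
[ 468.88066788 -208.96173843  117.40667104] [6.884e-01 7.254e-01 2.000e-04 5.000e-04] 14.875
```

Call:
{"api": "step_arm", "payload": {"motion": [[1,0.018,-0.007,0,0,0,0],[1,0.018,-0.007,0.04,0,0,0],[1,0.018,-0.007,0.08,0,0,0],[1,0.018,-0.007,0.12,0,0,0],[1,0.018,-0.007,0.12,0,0,0]]}}

```text
clock: 15.5
position: [467.6, -207.3, 106.9]
eef_rot: [0.688, 0.725, -0.0, -0.0]
wrist_force: [1.5, 0.1, -2.1]
gripper_width: 0.131
grasp_force: 59.4
```

```bash
python3 -c "
from h import *
s=observe();print(s['position'],s['eef_rot'].round(4),s['wrist_force'].round(2),s['wrist_torque'].round(3))"
```

```text
[ 467.63207173 -207.33714138  106.90705672] [ 6.884e-01  7.254e-01 -1.000e-04 -4.000e-04] [ 1.54  0.05 -2.07] [ 0.002 -0.004  0.025]
```

The tip has entered the slot with almost no vertical force. I push on.

Call:
{"api": "step_arm", "payload": {"motion": [[1,0,0.006,0.04,0,0,0],[1,0,0.006,0.08,0,0,0],[1,0,0.006,0.12,0,0,0],[1,0,0.006,0.16,0,0,0],[1,0,0.006,0.2,0,0,0],[1,0,0.006,0.24,0,0,0],[1,0,0.006,0.28,0,0,0],[1,0,0.006,0.32,0,0,0],[1,0,0.006,0.34,0,0,0],[1,0,0.006,0.34,0,0,0]]}}

```text
clock: 16.75
position: [468.7, -207.7, 80.9]
eef_rot: [0.688, 0.725, 0.0, 0.0]
wrist_force: [-1.9, 0.8, 10.3]
gripper_width: 0.127
grasp_force: 61.2
```

```bash
python3 -c "
from h import *
s=observe();print(s['position'],s['eef_rot'].round(4),s['wrist_force'].round(2),s['wrist_torque'].round(3))"
```

```text
[ 468.67795001 -207.65547381   80.89709299] [6.885e-01 7.253e-01 4.000e-04 4.000e-04] [-1.95  0.81 10.29] [ 0.156  0.433 -0.002]
```

Call:
{"api": "step_arm", "payload": {"motion": [[1,0,0,0.03,0,0,0],[1,0,0,0.06,0,0,0],[1,0,0,0.09,0,0,0],[1,0,0,0.09,0,0,0]]}}

```text
clock: 17.25
position: [469.0, -207.8, 80.0]
eef_rot: [0.689, 0.725, 0.003, 0.001]
wrist_force: [-13.9, 8.3, 77.1]
gripper_width: 0.133
grasp_force: 71.3
```

```bash
python3 - <<'E'
from h import *
s=observe();print(s['position'],s['eef_rot'].round(4),s['wrist_force'].round(2),s['wrist_torque'].round(3))
im,W,d=grab("wrist"); np.savez("wrist9.npz",im=im,W=W)
locate(im,W,(150,400,250,400),lambda H,S,V:((H<8)|(H>170))&(S>100)&(V>15)&(W[...,2]>105)&(W[...,2]<128),100,"head")
b=locate(im,W,(0,300,250,450),lambda H,S,V:(H>8)&(H<25)&(S>110)&(abs(W[...,2]-74)<4),0,"brass")
E
```

```text
[ 469.01008491 -207.82038703   80.0355901 ] [0.6888 0.7249 0.0026 0.0013] [-13.88   8.29  77.1 ] [1.66  3.294 0.065]
head 2370 med [ 468.9 -202.8  114.4] p2 [ 463.1 -222.1  106.3] p98 [ 474.8 -190.   116.2]
   rect [ 468.8 -206.8] [12.8 34.9] 1.2
brass 1702 med [ 465.7 -195.6   73.7] p2 [ 449.3 -207.8   72.2] p98 [ 486.6 -187.    74.9]
   rect [ 467.4 -197.9] [40.  23.7] 5.2
```

77 N with no further travel and the head top at about 116 mm: the shoulder is on the lock face, so the key is home. I ease the push and then turn clockwise.

Call:
{"api": "step_arm", "payload": {"motion": [[1,0,0,-0.03,0,0,0],[1,0,0,-0.055,0,0,0],[1,0,0,-0.055,0,0,0]]}}

```text
clock: 17.68
position: [468.9, -207.7, 80.5]
eef_rot: [0.689, 0.725, 0.001, 0.001]
wrist_force: [-6.4, 4.0, 36.2]
gripper_width: 0.131
grasp_force: 64.9
```

Call:
{"api": "step_arm", "payload": {"motion": [[1,0,0,0,0,0,0.04],[1,0,0,0,0,0,0.08],[1,0,0,0,0,0,0.12],[1,0,0,0,0,0,0.16],[1,0,0,0,0,0,0.2],[1,0,0,0,0,0,0.2]]}}

```text
clock: 18.42
position: [468.0, -208.0, 80.5]
eef_rot: [0.879, 0.476, 0.001, 0.0]
wrist_force: [-8.4, 3.6, 38.6]
gripper_width: 0.131
grasp_force: 65.5
```

```bash
python3 -c "
from h import *
s=observe();print(s['position'],s['eef_rot'].round(4),s['joints'].round(2),s['wrist_force'].round(2),s['wrist_torque'].round(3))"
```

```text
[ 468.02060651 -207.99834661   80.47092196] [8.793e-01 4.763e-01 1.000e-03 2.000e-04] [ 0.07  0.72  0.46  2.04 -0.63  0.52  0.4 ] [-8.42  3.64 38.63] [0.726 1.916 0.055]
```

Call:
{"api": "step_arm", "payload": {"motion": [[1,0,0,-0.01,0,0,0.04],[1,0,0,-0.02,0,0,0.08],[1,0,0,-0.02,0,0,0.12],[1,0,0,-0.02,0,0,0.16],[1,0,0,-0.02,0,0,0.2],[1,0,0,-0.02,0,0,0.24],[1,0,0,-0.02,0,0,0.26],[1,0,0,-0.02,0,0,0.28],[1,0,0,-0.02,0,0,0.28]]}}

```text
clock: 19.55
position: [466.8, -207.4, 80.6]
eef_rot: [0.998, 0.057, -0.0, -0.001]
wrist_force: [-7.4, 4.0, 25.8]
gripper_width: 0.135
grasp_force: 63.7
```

```bash
python3 -c "
from h import *
s=observe();q=s['eef_rot'];print(s['position'],2*np.degrees(np.arctan2(q[1],q[0]))-90,s['joints'].round(2),s['wrist_force'].round(2),s['wrist_torque'].round(3))"
```

```text
[ 466.80412739 -207.44749516   80.59737888] -83.44385189313763 [-0.08  0.79  0.7   2.04 -0.87  0.64 -0.24] [-7.42  3.98 25.82] [0.725 1.722 0.096]
```

Call:
{"api": "step_arm", "payload": {"motion": [[1,0.006,0.005,0,0,0,0.02],[1,0.006,0.005,0,0,0,0.035],[1,0.006,0.005,0,0,0,0.05],[1,0.006,0.005,0,0,0,0.05]]}}

```text
clock: 20.05
position: [467.2, -206.8, 80.6]
eef_rot: [1.0, -0.021, -0.001, -0.002]
wrist_force: [-8.0, 5.9, 27.3]
gripper_width: 0.13
grasp_force: 63.9
```

```bash
python3 - <<'E'
from h import *
s=observe();q=s['eef_rot'];print(s['position'],2*np.degrees(np.arctan2(q[1],q[0]))-90,s['joints'].round(2),s['wrist_force'].round(2),s['wrist_torque'].round(3))
im,W,d=grab("wrist"); np.savez("wrist10.npz",im=im,W=W)
locate(im,W,(150,400,250,400),lambda H,S,V:((H<8)|(H>170))&(S>100)&(V>15)&(W[...,2]>105)&(W[...,2]<128),100,"head")
E
```

```text
[ 467.19367437 -206.76280744   80.60647008] -92.38581320957643 [-0.1   0.8   0.74  2.04 -0.91  0.66 -0.36] [-8.02  5.88 27.35] [1.198 1.81  0.21 ]
head 2347 med [ 473.3 -207.8  114.8] p2 [ 453.5 -213.5  106.4] p98 [ 486.2 -202.3  116.3]
   rect [ 468.5 -207.9] [12.3 36.4] 88.3
```

The torque rose to 0.21 N·m, above the spring's 0.1, and the head has turned 94.7°. That is the stop plus play. One check that the lever is back at rest, by colour, in all cameras.

```bash
python3 - <<'E'
from h import *
for n in("wrist","top","side"):
    im,W,d=grab(n); h=cv2.cvtColor(im,cv2.COLOR_RGB2HSV)
    m=(h[...,0]>3)&(h[...,0]<16)&(h[...,1]>150)&(h[...,2]>50)&(W[...,2]>80)&(W[...,2]<108)&(abs(W[...,0]-458)<30)&(abs(W[...,1]+320)<40)
    print(n,m.sum(),np.median(W[m],0) if m.any() else "")
    b=(h[...,0]>100)&(h[...,0]<130)&(h[...,1]>110)&(W[...,2]>70)&(W[...,2]<84)&(abs(W[...,0]-468)<40)&(abs(W[...,1]-158)<50)
    print("  blue",b.sum(),np.median(W[b],0) if b.any() else "")
s=observe(); print(s["clock"],s["wrist_force"].round(1),s["wrist_torque"].round(3),s["grasp_force"])
E
```

```text
wrist 293 [ 458.75388521 -300.51879328  103.64488903]
  blue 0 
top 6 [ 456.59804434 -300.9175883   102.57193355]
  blue 0 
side 0 
  blue 42 [468.36111284 166.07868645  81.10398581]
20.25 [-6.4  5.2 27.6] [1.184 1.807 0.212] 63.888888359069824
```

The lever post is back at rest at (458,-300.7), the blue key has not moved, and the key is held at the stop. I hand the job in.

```bash
python3 -c "
from rig import bot
print(bot.job_done())"
```

```text
the job is handed in; nothing more can be done
None
```

I handed the job in at about 20 s: the lever was swung to its stop and sprang back, and the red key is fully home, turned to the stop and still gripped; the judge's verdict was not shown.

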